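# Advance the sample wheel of a reader by four clicks and lock it

## Robot

A 6-joint arm with a two-finger parallel gripper is mounted at the origin on the work surface. World frame = base frame: x ahead of the robot, y to its left, z up, the work surface at z = 0. Lengths are in mm, angles in rad, forces in N, time in s.
With the tool pointing down it reaches from about 375 to 975 mm from the base axis. Payload 3.8 kg.
Tool frame: the origin (TCP) lies between the finger pads; the fingertips stand 19 mm ahead of it and the grasp point (between the pads) is the TCP; z points along the fingers, y is the line along which they close (so a half turn about z gives the same grasp; the last joint's range is limited). The gripper opens to 88 mm and grips with 3 to 60 N. Pads are 18 mm wide; open, the fingers measure 123 mm over their backs; the gripper's body (75 mm by 187 mm) begins 45 mm behind the grasp point.
Start: joints at [-1.147, 0.264, 1.604, -0, 1.274, -0.037], TCP at [300.143, -604.593, 257.706] pointing down, gripper open.
Joint ranges: [-2.63, 2.63], [-0.94, 2.18], [0.31, 2.57], [-1.31, 4.45], [0, 2.66], [-2.55, 2.55]. Speed limits (rad/s): [2.57, 2.57, 3.14, 3.14, 3.14, 3.14].

## Interface

Orientations are given as [roll, pitch, yaw] about the fixed x, y, z axes, in that order (R = Rz(yaw) Ry(pitch) Rx(roll)).
In Python, from plant import bot gives the robot as it stands.
- The arm moves only by the shell command python3 -m creep 'ROWS' [FORCE]. ROWS is a JSON object of lists of equal length, an entry for each row: "gripper": the finger opening in m, from 0 to 0.0881; "slide": the shift along the tool's x, y, z in m, a list of three; "yaw": the turn about the tool's z in rad. In form: {"gripper": [gripper, ...], "slide": [[dx, dy, dz], ...], "yaw": [yaw, ...]}. A call has 1 to 8 rows; each row is the pose to reach, as a shift and turn from the pose commanded when the call began, along the tool's axes at that moment; what a row does not reach only later rows make up. A row lasts 1/10 s, in which the tool goes at most 50 mm and 8.59 degrees, less where a joint would pass 70% of its speed; a pose out of reach is approached as far as the arm can. A call with a gripper value outside its range is refused whole. The fingers move at their own pace and stop on an object; FORCE is the grip in N (left out, the last holds). Time passes only in rows, so rows that repeat a pose let the fingers close. It gives the time, the measured TCP pose, the force, the opening and the grip force at its end, in the units of the state.
- bot.observe(): the state, without advancing time (a new reading comes with each control period).
- bot.read_camera(name): name is "scene" or "top"; returns a dict with "pixels" (480x640x3 uint8, red, green, blue), "camera_matrix" (3x3 intrinsics, pixels), "dist_coeffs" ([k1, k2, p1, p2, k3] as OpenCV has them; the pictures are not rectified), "rvec" (rotation vector, rad) and "tvec" (3), from world to camera coordinates, as OpenCV has them. Camera axes: x right, y down, z forward; pixel columns grow to the right and rows downward; lengths in mm; the calibration is good to about 2 mm. A picture is of the moment at which its call begins. There is no depth.
- bot.hand_in(): hands the job in; it is judged then, once.
The state is a dict: "time": time; "joints": joint angles; "dq": joint speeds; "joint_torque": joint torques, N m; "eef_pos": TCP position; "tool_rot": TCP orientation; "force": force on the tool from outside, world axes, zero at the start; "moment": the same for the moment, N m; "finger_gap": finger opening in mm; "finger_force": force on a finger pad.
Only numpy, scipy, OpenCV 4.12 (cv2) and the standard library are available. Lean on these libraries where they do the work, as an engineer would, in place of code of your own. Each camera call takes 0.05 s, during which the arm holds its last target. There are 200 camera calls.

## Task

Draw the steel lock bolt fully back, then turn the reader's sample wheel exactly four clicks clockwise (seen from above) by its black centre knob, never going past the fourth click; the knob is worn and turns freely for a while before it picks the wheel up, so count the clicks by feel. Then gently push the bolt fully home again to lock the wheel, without ramming it or straining the wheel against it, let go, and leave the jar and the pot on the reader undisturbed.

Things in the scene. Friction and masses are not known exactly. Their poses are not given: they have to be found in the camera images.
- reader: Flat black box of a sample reader, fixed on the bench, 320 x 460 mm (its x and y), 90 mm tall, origin under its centre, z up. On its deck: the aluminium sample wheel, 236 mm across its 30 square teeth, its axis through the origin, top face 106 mm above the bench; the black knob on the wheel's middle; the lock bolt beyond the wheel's +y rim. The wheel's own pose is not measured.
- wheel_top (a point): Fixed point on the wheel's axis at its top face. The wheel starts in one of 30 clicks, 12 degrees apart. Each takes up to 0.25 N m at the knob: torque jumps up when the knob catches the wheel, fades over half a pitch, then the wheel snaps on into its place by itself and the knob runs free for half a pitch. Clockwise from above = negative about z. Never push wheel or stud directly.
- knob_top (a point): Fixed point on the axis at the top of the round black fluted knob, 151 mm above the bench. The knob is 36 mm across, its grip 32 mm tall: take it from above at any yaw, about 16 mm below this point. Worn: before the first click it turns freely by an unknown 0.05 to 0.75 rad. Four clicks need at most 1.5 rad of turn in all.
- stud_goal (a point): Fixed point 82 mm from the axis where the wheel's one brass stud (10 mm across, 14 mm tall, 82 mm from the axis) stands after four clicks: at (33, 75) mm in the box's x and y, half way up the stud. At the start the stud is at (-33, 75) mm. It turns with the wheel and can be seen, but is not measured.
- tab_top (a point): Centre of the top of the lock bolt's upright steel tab, 146 mm above the bench; moves with the bolt. The tab is 12 mm thick along the box's x, 30 mm long along its y, 38 mm tall above 16 mm high guide rails. The bolt slides along the box's y: +y draws it out of the wheel, -y pushes it home between two of its teeth. Axes as the box's.
- bolt (a joint): Travel of the lock bolt in m: 0 = home, touching a rubber buffer (so at the start); positive = drawn back to the box's +y; 0.022 = fully back at a hard stop; clear of the teeth from 0.012. About 2.5 N of friction; it stays where it is left. Below 0 the buffer gives about 4 N per mm; over 15 N on it is ramming. Over 12 N between bolt and wheel is straining.
- jar: Amber screw jar with black lid, 34 mm across, 45 mm tall, loose on the reader's deck near its -x -y corner; not to be disturbed. Origin under its centre.
- disc_pot: Small aluminium pot, 40 mm across, 30 mm tall, loose on the reader's deck near its +x +y corner; not to be disturbed. Origin under its centre.

How it is judged:
By the outcome, as a careful person would: the job done as asked, in the order asked, and still so for the second after the job is handed in, with the robot touching nothing.
It also fails if it takes over 70 s, if anything falls off the work surface, if the arm or the gripper's body presses on something with over 40 N, if the wrist force passes 120 N, or if a joint passes its speed limit or range.

## Working session

There is one attempt and no reset: what is moved stays moved. The work goes in short steps, Python scripts to look and compute and a shell command to move; the robot and the scene stay as the last step left them, time stands still between calls to the robot, and variables do not carry over. Pictures are saved under pics/ and viewed, at most 10 in all, crops included, and the job is handed in when it is done.

```bash
ls; mkdir -p pics
python3 - <<'E'
from plant import bot
import cv2
s=bot.observe()
print({k:s[k] for k in s})
for n in("scene","top"):
    c=bot.read_camera(n); cv2.imwrite(f"pics/{n}0.png",c["pixels"][:,:,::-1])
    print(n,c["camera_matrix"],c["dist_coeffs"],c["rvec"],c["tvec"])
E
```

```text
pics
{'time': 0.0, 'joints': array([-1.14687952e+00,  2.64735000e-01,  1.60537066e+00, -1.19594834e-05,
        1.27366613e+00, -3.68621775e-02]), 'dq': array([ 2.28128384e-03, -8.08225999e-04,  5.08000410e-04,  2.83883869e-04,
        1.18697236e-03, -6.94363268e-06]), 'joint_torque': array([-1.33641992e-03, -5.02106810e+01, -3.56876314e+01,  7.24796788e-02,
        2.94086128e-02, -2.06221803e-04]), 'eef_pos': array([ 299.88245246, -603.99128274,  256.40197122]), 'tool_rot': array([-3.13941458e+00, -6.88894715e-05,  4.60782428e-01]), 'force': array([0.51072585, 0.47834786, 0.30622719]), 'moment': array([-0.0003976 , -0.02983359, -0.01007847]), 'finger_force': 0.0, 'finger_gap': 88.20924152925197}
scene [[564.50625866   0.         314.68892493]
 [  0.         564.50625866 238.8896665 ]
 [  0.           0.           1.        ]] [-0.01379186  0.          0.          0.          0.        ] [ 1.93276243  1.81522549 -0.57040493] [ -39.20544407 -371.95614781 1363.02134952]
top [[607.72220884   0.         315.77990745]
 [  0.         607.72220884 224.17411929]
 [  0.           0.           1.        ]] [-0.12114573  0.          0.          0.          0.        ] [ 2.19193089 -2.18887486  0.07577525] [  -2.14807052  559.82306614 1121.1550717 ]
```

View pics/top0.png

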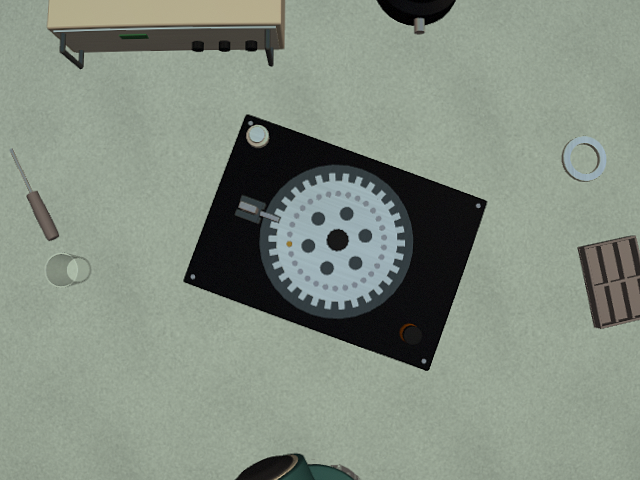

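View pics/scene0.png

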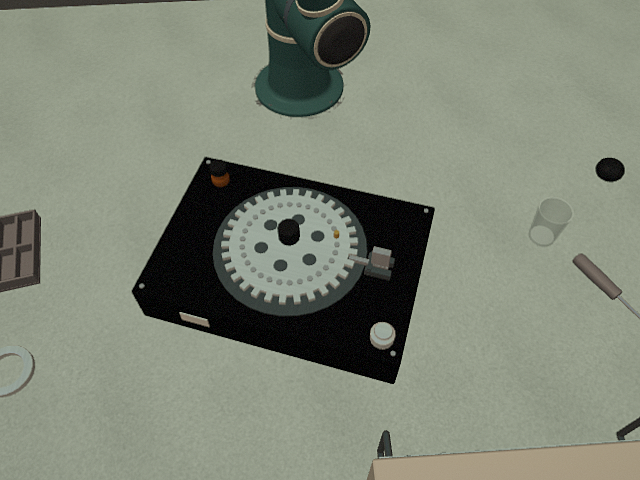

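The top view shows the reader with corners near (247,115), (486,202), (429,369) and (186,281). The knob is at (337,240), the tab near (248,207), the stud at (290,244), the pot at (257,135) and the jar at (411,334). In the scene view the knob is at (289,232), the tab near (380,258), the pot at (382,334) and the jar at (220,175).

```bash
cat > h.py <<'E'
import numpy as np, cv2
from plant import bot
def ray(c,uv):
    p=cv2.undistortPoints(np.float64(uv).reshape(-1,1,2),c["camera_matrix"],c["dist_coeffs"]).reshape(-1,2)
    R=cv2.Rodrigues(c["rvec"])[0]; o=-R.T@np.ravel(c["tvec"])
    return o,np.c_[p,np.ones(len(p))]@R
def plane(c,uv,z):
    o,d=ray(c,uv); return (o+d*((z-o[2])/d[:,2])[:,None])
def proj(c,X):
    return cv2.projectPoints(np.float64(X).reshape(-1,3),c["rvec"],c["tvec"],c["camera_matrix"],c["dist_coeffs"])[0].reshape(-1,2)
E
python3 - <<'E'
from h import *
t=bot.read_camera("top"); s=bot.read_camera("scene")
for n,c in(("top",t),("scene",s)):
    print(n,ray(c,[[320,240]])[0])
g=t["pixels"].max(2); m=(g<45).astype(np.uint8)
m=cv2.morphologyEx(m,cv2.MORPH_OPEN,np.ones((3,3)))
cs=max(cv2.findContours(m,0,2)[0],key=lambda k:cv2.contourArea(k) if 100<cv2.boundingRect(k)[1]+1 and cv2.boundingRect(k)[0]>100 else 0)
P=plane(t,cs,90)[:,:2].astype(np.float32)
r=cv2.minAreaRect(P); print(r)
b=cv2.boxPoints(r); print(b)
for n,c,uv,z in(("t",t,[337,240],151),("t",t,[290,244],113),("t",t,[248,207],146),("s",s,[289,224],151),("s",s,[380,253],146),("s",s,[336,232],113)):
    print(n,uv,plane(c,[uv],z)[0].round(1))
a=cv2.resize(t["pixels"][180:260,220:360],None,fx=5,fy=5,interpolation=cv2.INTER_NEAREST)[:,:700]
e=cv2.resize(s["pixels"][210:290,280:420],None,fx=5,fy=5,interpolation=cv2.INTER_NEAREST)[:,:700]
cv2.imwrite("pics/crop1.png",cv2.resize(np.vstack([a,e]),(525,600))[:,:,::-1])
E
```

```text
top [ 485.85336232    3.35887772 1155.13220137]
scene [1078.30462582  -19.04338729  913.57108389]
((525.8548583984375, -36.72314453125), (458.0912780761719, 318.86163330078125), 70.05774688720703)
[[ 297.86276 -197.65695]
 [ 597.60443 -306.41202]
 [ 753.8469   124.21066]
 [ 454.1053   232.96573]]
t [337, 240] [525.  -35.9 151. ]
t [290, 244] [519.5  43.2 113. ]
t [248, 207] [580.1 112.3 146. ]
s [289, 224] [523.2 -34.2 151. ]
s [380, 253] [587.3 110.8 146. ]
s [336, 232] [518.1  45.8 113. ]
```

View pics/crop1.png

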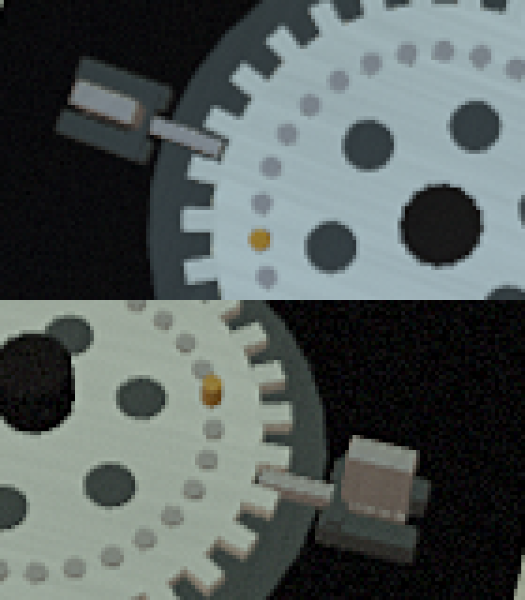

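The bolt is on the box's x=0 line, and the rectangle fits at 458×319 mm against the given 460×320. That puts the box centre at about (525.5, -36.3) with yaw -0.348. Moving above the tab.

```bash
cat >> h.py <<'E'
C=np.array([525.5,-36.3]); TH=-0.348
B=np.array([[np.cos(TH),-np.sin(TH)],[np.sin(TH),np.cos(TH)]])
def box(p): return B.T@(np.asarray(p)[:2]-C)
def st():
    o=bot.observe(); print("t",round(o["time"],2),"p",o["eef_pos"].round(1),"box",box(o["eef_pos"]).round(1),"rot",o["tool_rot"].round(3),"F",o["force"].round(1),"Fb",(B.T@o["force"][:2]).round(1),"M",o["moment"].round(3),"gap",round(o["finger_gap"],1),round(o["finger_force"],1),"j6",o["joints"][5].round(2)); return o
def need(xb,yb,z,yaw=None):
    o=st(); R=cv2.Rodrigues(np.zeros(3))[0]
    from scipy.spatial.transform import Rotation as Ro
    R=Ro.from_euler("xyz",o["tool_rot"]).as_matrix()
    t=np.r_[C+B@[xb,yb],z]; print("slide",(R.T@(t-o["eef_pos"])/1000).round(4), "yaw", None if yaw is None else round(o["tool_rot"][2]-yaw,3))
E
python3 -m creep '{"gripper":[0.05,0.05,0.05,0.05,0.05,0.05,0.05,0.05],"slide":[[0.57,-0.518,0],[0.57,-0.518,0],[0.57,-0.518,0],[0.57,-0.518,0],[0.57,-0.518,0],[0.57,-0.518,0],[0.57,-0.518,0],[0.57,-0.518,0]],"yaw":[-0.76,-0.76,-0.76,-0.76,-0.76,-0.76,-0.76,-0.76]}' 20
python3 - <<'E'
from h import *
t=bot.read_camera("top"); 
need(0,159.5,190,1.2228)
s=bot.read_camera("scene")
for uv in([381.9,250.8],): p=plane(s,[uv],146)[0]; print("tab scene",p,box(p))
p=plane(t,[[247.5,206.1]],146)[0]; print("tab top",p,box(p))
for k in([337.8,239.6],): p=plane(t,[k],151)[0]; print(box(p))
p=plane(t,[[289.3,244]],118)[0];print("stud",box(p))
E
```

```text
time: 1.0
eef_pos: [445.9, -230.1, 257.8]
tool_rot: [3.141, 0.0, 1.22]
force: [1.1, -0.9, -0.1]
finger_gap: 49.8
finger_force: 0.0
t 1.05 p [ 448.  -223.6  257.7] box [  -9.  -202.5] rot [-3.142 -0.006  1.224] F [1.1 4.8 0. ] Fb [-0.6  4.9] M [ 0.128 -0.078 -0.012] gap 49.4 0.0 j6 -0.17
slide [0.3615 0.0094 0.0699] yaw 0.001
tab scene [583.24108014 114.45043357 146.        ] [  2.8712169  161.40471391]
tab top [581.5687954  113.17695234 146.        ] [  1.73345505 159.6372896 ]
[ 0.49441942 -0.84430517]
stud [-33.23403007  73.58104618]
```

```bash
python3 -m creep '{"gripper":[0.05,0.05,0.05,0.05,0.05,0.05,0.05,0.05],"slide":[[0.36,0.008,0],[0.36,0.008,0],[0.36,0.008,0],[0.36,0.008,0],[0.36,0.008,0],[0.36,0.008,0],[0.36,0.008,0],[0.36,0.008,0]],"yaw":[0,0,0,0,0,0,0,0]}' 20
python3 -m creep '{"gripper":[0.05,0.05],"slide":[[0,0,0],[0,0,0]],"yaw":[0,0]}' 20
python3 - <<'E'
from h import *
need(1,160.5,129,1.2228)
E
```

```text
time: 1.9
eef_pos: [578.0, 107.1, 257.5]
tool_rot: [3.142, -0.002, 1.224]
force: [0.4, -0.4, 0.8]
finger_gap: 50.2
finger_force: 0.0
time: 2.1
eef_pos: [576.3, 102.2, 257.3]
tool_rot: [-3.141, 0.001, 1.221]
force: [-0.7, -0.1, 0.6]
finger_gap: 49.9
finger_force: 0.0
t 2.1 p [576.3 102.2 257.3] box [  0.5 147.5] rot [-3.141e+00  1.000e-03  1.221e+00] F [-0.7 -0.1  0.6] Fb [-0.6 -0.3] M [-0.014 -0.053 -0.008] gap 49.9 0.0 j6 0.48
slide [0.0132 0.0006 0.1282] yaw -0.002
```

```bash
python3 -m creep '{"gripper":[0.05,0.05,0.05,0.05,0.05,0.05,0.05,0.05],"slide":[[0.013,0.0005,0.02],[0.013,0.0005,0.05],[0.013,0.0005,0.08],[0.013,0.0005,0.105],[0.013,0.0005,0.12],[0.013,0.0005,0.128],[0.013,0.0005,0.128],[0.013,0.0005,0.128]],"yaw":[0,0,0,0,0,0,0,0]}' 20
python3 - <<'E'
from h import *
need(1,160.5,129,1.2228)
c=bot.read_camera("scene")["pixels"]; cv2.imwrite("pics/s2.png",cv2.resize(c[140:380,220:480],None,fx=2,fy=2)[:,:,::-1])
E
```

```text
time: 2.9
eef_pos: [582.4, 115.1, 130.9]
tool_rot: [3.14, -0.001, 1.22]
force: [0.7, 0.8, 0.2]
finger_gap: 50.2
finger_force: 0.0
t 2.9 p [582.4 115.1 130.9] box [  1.9 161.7] rot [ 3.14e+00 -1.00e-03  1.22e+00] F [0.7 0.8 0.2] Fb [0.4 1. ] M [-0.058 -0.08   0.008] gap 50.2 0.0 j6 0.5
slide [-0.0012 -0.0009  0.0019] yaw -0.003
```

View pics/s2.png

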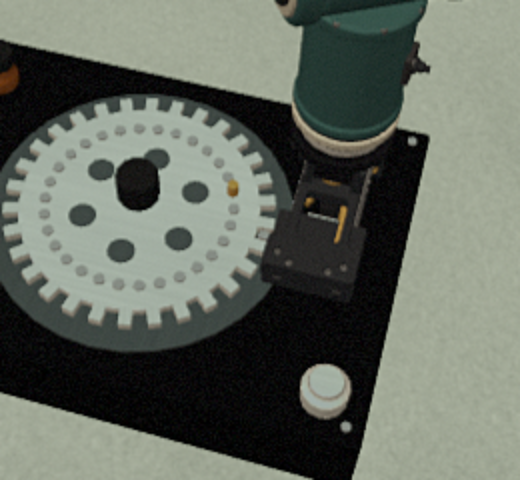

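The gripper straddles the tab at about crop (320,215), clear of the stud (233,187), the knob (138,183) and the pot (325,390). Closing gently.

```bash
python3 -m creep '{"gripper":[0.03,0.02,0.015,0.012,0.008,0.006,0.006,0.006],"slide":[[0,0,0],[0,0,0],[0,0,0],[0,0,0],[0,0,0],[0,0,0],[0,0,0],[0,0,0]],"yaw":[0,0,0,0,0,0,0,0]}' 15
python3 - <<'E'
from h import *
st()
E
```

```text
time: 3.75
eef_pos: [581.3, 115.6, 129.8]
tool_rot: [-3.141, -0.0, 1.221]
force: [-2.4, 1.1, 1.2]
finger_gap: 12.0
finger_force: 15.0
t 3.75 p [581.3 115.6 129.8] box [  0.6 161.9] rot [-3.141 -0.     1.221] F [-2.4  1.1  1.2] Fb [-2.7  0.2] M [0.163 0.297 0.081] gap 12.0 15.0 j6 0.5
```

```bash
python3 -m creep '{"gripper":[0.006,0.006,0.006,0.006,0.006,0.006,0.006,0.006],"slide":[[0.002,0,0],[0.005,0,0],[0.008,0,0],[0.011,0,0],[0.014,0,0],[0.017,0,0],[0.019,0,0],[0.02,0,0]],"yaw":[0,0,0,0,0,0,0,0]}' 15
python3 - <<'E'
from h import *
st()
E
python3 -m creep '{"gripper":[0.006,0.006,0.006],"slide":[[0.001,0,0],[0.002,0,0],[0.002,0,0]],"yaw":[0,0,0]}' 15
python3 - <<'E'
from h import *
st()
E
python3 -m creep '{"gripper":[0.006,0.006,0.006],"slide":[[0.0005,0,0],[0.001,0,0],[0.001,0,0]],"yaw":[0,0,0]}' 15
python3 - <<'E'
from h import *
st()
E
```

```text
time: 4.55
eef_pos: [588.2, 134.7, 129.7]
tool_rot: [-3.141, 0.0, 1.221]
force: [-4.3, -1.4, 4.9]
finger_gap: 11.6
finger_force: 15.0
t 4.55 p [588.2 134.7 129.7] box [  0.6 182.1] rot [-3.141  0.     1.221] F [-4.3 -1.4  4.9] Fb [-3.6 -2.8] M [-0.164  0.694 -0.007] gap 11.6 15.0 j6 0.53
time: 4.85
eef_pos: [588.8, 136.4, 129.7]
tool_rot: [-3.141, 0.0, 1.221]
force: [-6.3, -0.2, 4.8]
finger_gap: 12.0
finger_force: 15.0
t 4.85 p [588.8 136.4 129.7] box [  0.6 183.9] rot [-3.141  0.     1.221] F [-6.3 -0.2  4.8] Fb [-5.9 -2.4] M [-0.167  0.681  0.045] gap 12.0 15.0 j6 0.54
time: 5.15
eef_pos: [588.8, 136.4, 129.8]
tool_rot: [-3.141, 0.002, 1.221]
force: [-4.9, -4.2, 7.1]
finger_gap: 12.1
finger_force: 15.0
t 5.15 p [588.8 136.4 129.8] box [  0.6 184. ] rot [-3.141e+00  2.000e-03  1.221e+00] F [-4.9 -4.2  7.1] Fb [-3.2 -5.6] M [-0.666  0.838  0.023] gap 12.1 15.0 j6 0.54
```

```bash
python3 -m creep '{"gripper":[0.006,0.006,0.006],"slide":[[0.0005,0,0],[0.001,0,0],[0.001,0,0]],"yaw":[0,0,0]}' 15
python3 - <<'E'
from h import *
st()
E
python3 -m creep '{"gripper":[0.02,0.03,0.05,0.05,0.05,0.05,0.05,0.05],"slide":[[0,0,0],[0,0,0],[0,0,0],[0,0,0],[0,0,-0.015],[0,0,-0.04],[0,0,-0.07],[0,0,-0.07]],"yaw":[0,0,0,0,0,0,0,0]}' 15
python3 - <<'E'
from h import *
bot.read_camera("top")
need(0.2,-0.4,200)
E
```

```text
time: 5.45
eef_pos: [588.9, 136.5, 129.7]
tool_rot: [-3.14, 0.004, 1.221]
force: [-7.6, -7.3, 7.1]
finger_gap: 12.0
finger_force: 15.0
t 5.45 p [588.9 136.5 129.7] box [  0.7 184.1] rot [-3.14   0.004  1.221] F [-7.6 -7.3  7.1] Fb [-4.6 -9.5] M [-1.051  0.995  0.034] gap 12.0 15.0 j6 0.54
time: 6.25
eef_pos: [593.4, 138.8, 206.2]
tool_rot: [3.133, -0.005, 1.221]
force: [0.5, 0.2, 1.1]
finger_gap: 49.7
finger_force: 0.0
t 6.3 p [592.1 138.5 203.7] box [  3.  187.1] rot [ 3.136 -0.004  1.221] F [-0.6  0.4  0.1] Fb [-0.7  0.2] M [-0.078 -0.057 -0.026] gap 50.1 0.0 j6 0.54
slide [-0.1875 -0.0024  0.003 ] yaw None
```

```bash
python3 -m creep '{"gripper":[0.06,0.06,0.06,0.06,0.06,0.06,0.06,0.06],"slide":[[-0.04,-0.002,0],[-0.08,-0.002,0],[-0.12,-0.002,0],[-0.16,-0.002,0],[-0.18,-0.002,0],[-0.1875,-0.002,0],[-0.1875,-0.002,0],[-0.1875,-0.002,0]],"yaw":[0,0,0,0,0,0,0,0]}' 15
python3 - <<'E'
from h import *
need(0.2,-0.4,136)
t=bot.read_camera("top"); o=t["pixels"]
m=cv2.inRange(cv2.cvtColor(o,cv2.COLOR_RGB2HSV),(12,120,80),(30,255,255))
n,l,s,ce=cv2.connectedComponentsWithStats(m)
for i in range(1,n):
    if s[i,4]>4: print(s[i],ce[i],box(plane(t,[ce[i]],118)[0]))
cv2.imwrite("pics/t3.png",cv2.resize(o[110:290,180:420],None,fx=3,fy=3)[:,:,::-1])
E
```

```text
time: 7.1
eef_pos: [523.8, -36.8, 199.4]
tool_rot: [-3.141, -0.0, 1.221]
force: [0.7, 1.1, 0.5]
finger_gap: 60.0
finger_force: 0.0
t 7.1 p [523.8 -36.8 199.4] box [-1.4 -1. ] rot [-3.141 -0.     1.221] F [0.7 1.1 0.5] Fb [0.3 1.2] M [ 0.01  -0.045  0.03 ] gap 60.0 0.0 j6 0.23
slide [0.0006 0.0017 0.0634] yaw None
[335 271   6  10  31] [337.48387097 275.74193548] [-55.91778144 -22.11577697]
[405 324   9   3  12] [408.41666667 324.58333333] [ -92.91201852 -164.20953409]
```

View pics/t3.png

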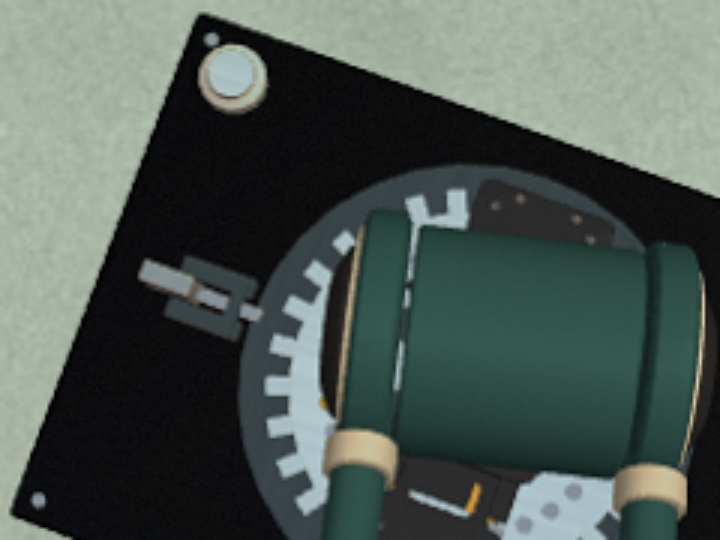

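The bolt tab now stands back at crop (165,275), with its nose clear of the teeth. The pot at (232,75) is untouched. Descending on the knob.

```bash
python3 -m creep '{"gripper":[0.06,0.06,0.06,0.06,0.06,0.06,0.05,0.045],"slide":[[0.0005,0.0017,0.015],[0.0005,0.0017,0.035],[0.0005,0.0017,0.05],[0.0005,0.0017,0.06],[0.0005,0.0017,0.063],[0.0005,0.0017,0.063],[0.0005,0.0017,0.063],[0.0005,0.0017,0.063]],"yaw":[0,0,0,0,0,0,0,0]}' 40
python3 - <<'E'
from h import *
need(0.2,-0.4,136)
E
python3 -m creep '{"gripper":[0.04,0.036,0.03,0.03,0.03],"slide":[[0,0,0],[0,0,0],[0,0,0],[0,0,0],[0,0,0]],"yaw":[0,0,0,0,0]}' 40
python3 - <<'E'
from h import *
st()
o=bot.read_camera("scene")["pixels"]; 
cv2.imwrite("pics/s4.png",cv2.resize(o[140:380,200:460],None,fx=2,fy=2)[:,:,::-1])
E
```

```text
time: 7.95
eef_pos: [526.2, -37.7, 137.7]
tool_rot: [3.14, -0.0, 1.221]
force: [0.6, -0.2, 0.3]
finger_gap: 46.4
finger_force: 0.0
t 7.95 p [526.2 -37.7 137.7] box [ 1.1 -1.1] rot [ 3.14  -0.     1.221] F [ 0.6 -0.2  0.3] Fb [0.6 0. ] M [-0.072 -0.044 -0.027] gap 46.4 0.0 j6 0.23
slide [ 0.0006 -0.0009  0.0017] yaw None
time: 8.45
eef_pos: [525.7, -37.6, 137.2]
tool_rot: [3.141, -0.0, 1.221]
force: [-1.4, 0.4, 4.6]
finger_gap: 34.9
finger_force: 40.0
t 8.45 p [525.7 -37.6 137.2] box [ 0.6 -1.2] rot [ 3.141 -0.     1.221] F [-1.4  0.4  4.6] Fb [-1.4 -0.1] M [ 0.012  0.169 -0.024] gap 34.9 40.0 j6 0.23
```

View pics/s4.png

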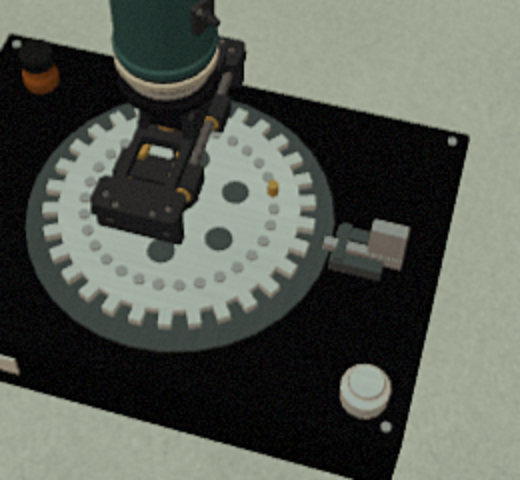

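The knob is gripped and the stud shows clearly at crop (272,187). Wheel angle can now be tracked by camera as well as by torque.

```bash
cat >> h.py <<'E'
def stud():
    o=bot.observe(); c=bot.read_camera("scene")
    m=cv2.inRange(cv2.cvtColor(c["pixels"],cv2.COLOR_RGB2HSV),(10,110,90),(32,255,255))
    n,l,s,ce=cv2.connectedComponentsWithStats(m); r=[]
    for i in range(1,n):
        b=box(plane(c,[ce[i]],114)[0])
        if s[i,4]>8 and abs(np.hypot(*b)-82)<8: r.append((b.round(0).tolist(),round(float(np.degrees(np.arctan2(b[1],b[0]))),1)))
    print("t %.2f yaw %.3f Mz %.3f"%(o["time"],o["tool_rot"][2],o["moment"][2]),"Fb",(B.T@o["force"][:2]).round(1),"stud",r)
E
cat > q.sh <<'E'
python3 -c "from h import *; stud()"
E
sh q.sh
R='"gripper":[0.03,0.03]'
python3 -m creep '{"gripper":[0.03,0.03],"slide":[[0,0,0],[0,0,0]],"yaw":[0.05,0.05]}' >/dev/null; sh q.sh
python3 -m creep '{"gripper":[0.03,0.03],"slide":[[0,0,0],[0,0,0]],"yaw":[0.05,0.05]}' >/dev/null; sh q.sh
python3 -m creep '{"gripper":[0.03,0.03],"slide":[[0,0,0],[0,0,0]],"yaw":[0.05,0.05]}' >/dev/null; sh q.sh
python3 -m creep '{"gripper":[0.03,0.03],"slide":[[0,0,0],[0,0,0]],"yaw":[0.05,0.05]}' >/dev/null; sh q.sh
```

```text
t 8.50 yaw 1.221 Mz -0.060 Fb [-0.7 -0.2] stud [([-87.0, 4.0], 177.5), ([-66.0, -35.0], -152.4), ([-31.0, 76.0], 112.3)]
t 8.75 yaw 1.170 Mz -0.010 Fb [-2.2 -0.6] stud [([-85.0, 5.0], 176.9), ([-31.0, 76.0], 112.3)]
t 9.00 yaw 1.120 Mz -0.011 Fb [-2.  -0.5] stud [([-83.0, 6.0], 176.0), ([-67.0, -36.0], -152.0), ([-31.0, 76.0], 112.3)]
t 9.25 yaw 1.070 Mz -0.001 Fb [-1.9 -0.1] stud [([-82.0, 6.0], 175.8), ([-67.0, -37.0], -151.0), ([-31.0, 76.0], 112.3)]
t 9.50 yaw 1.020 Mz -0.013 Fb [-1.3 -0.6] stud [([-81.0, 7.0], 175.1), ([-67.0, -36.0], -151.5), ([-31.0, 76.0], 112.3)]
```

```bash
python3 -m creep '{"gripper":[0.03,0.03],"slide":[[0,0,0],[0,0,0]],"yaw":[0.05,0.05]}' >/dev/null; sh q.sh
python3 -m creep '{"gripper":[0.03,0.03],"slide":[[0,0,0],[0,0,0]],"yaw":[0.05,0.05]}' >/dev/null; sh q.sh
python3 -m creep '{"gripper":[0.03,0.03],"slide":[[0,0,0],[0,0,0]],"yaw":[0.05,0.05]}' >/dev/null; sh q.sh
python3 -m creep '{"gripper":[0.03,0.03],"slide":[[0,0,0],[0,0,0]],"yaw":[0.05,0.05]}' >/dev/null; sh q.sh
python3 -m creep '{"gripper":[0.03,0.03],"slide":[[0,0,0],[0,0,0]],"yaw":[0.05,0.05]}' >/dev/null; sh q.sh
python3 -m creep '{"gripper":[0.03,0.03],"slide":[[0,0,0],[0,0,0]],"yaw":[0.05,0.05]}' >/dev/null; sh q.sh
```

```text
t 9.75 yaw 0.970 Mz -0.006 Fb [-1.4 -0.1] stud [([-79.0, 8.0], 174.5), ([-67.0, -37.0], -151.0), ([-31.0, 76.0], 112.3)]
t 10.00 yaw 0.920 Mz -0.066 Fb [-2.4 -0.2] stud [([-68.0, -38.0], -150.5), ([-78.0, 9.0], 173.6), ([-31.0, 76.0], 112.3)]
t 10.25 yaw 0.870 Mz 0.034 Fb [-2.3 -0.2] stud [([-68.0, -38.0], -150.8), ([-76.0, 10.0], 172.1), ([-31.0, 76.0], 112.3)]
t 10.50 yaw 0.820 Mz 0.052 Fb [-2.9  0.1] stud [([-69.0, -40.0], -149.9), ([-74.0, 11.0], 171.5), ([-31.0, 76.0], 112.3)]
t 10.75 yaw 0.770 Mz 0.021 Fb [-2.2 -1.4] stud [([-69.0, -39.0], -150.1), ([-48.0, -57.0], -130.5), ([-31.0, 76.0], 112.3)]
t 11.00 yaw 0.720 Mz 0.005 Fb [-2.7  0.2] stud [([-69.0, -39.0], -150.1), ([-50.0, -57.0], -130.8), ([-31.0, 76.0], 112.3)]
```

```bash
python3 -m creep '{"gripper":[0.03,0.03],"slide":[[0,0,0],[0,0,0]],"yaw":[0.05,0.05]}' >/dev/null; sh q.sh
python3 -m creep '{"gripper":[0.03,0.03],"slide":[[0,0,0],[0,0,0]],"yaw":[0.05,0.05]}' >/dev/null; sh q.sh
python3 -m creep '{"gripper":[0.03,0.03],"slide":[[0,0,0],[0,0,0]],"yaw":[0.05,0.05]}' >/dev/null; sh q.sh
python3 -m creep '{"gripper":[0.03,0.03],"slide":[[0,0,0],[0,0,0]],"yaw":[0.05,0.05]}' >/dev/null; sh q.sh
python3 -m creep '{"gripper":[0.03,0.03],"slide":[[0,0,0],[0,0,0]],"yaw":[0.05,0.05]}' >/dev/null; sh q.sh
python3 -m creep '{"gripper":[0.03,0.03],"slide":[[0,0,0],[0,0,0]],"yaw":[0.05,0.05]}' >/dev/null; sh q.sh
```

```text
t 11.25 yaw 0.670 Mz 0.057 Fb [-2.1  0.6] stud [([-51.0, -58.0], -131.2), ([-24.0, -71.0], -108.7), ([-31.0, 76.0], 112.3)]
t 11.50 yaw 0.620 Mz 0.051 Fb [-2.7  0.3] stud [([-70.0, -41.0], -149.6), ([-53.0, -59.0], -131.7), ([-27.0, -74.0], -110.1), ([-31.0, 76.0], 112.3)]
t 11.75 yaw 0.570 Mz 0.165 Fb [-2.7  0. ] stud [([-69.0, -41.0], -149.4), ([-54.0, -60.0], -131.9), ([-30.0, -75.0], -111.6), ([-30.0, 76.0], 111.2)]
t 12.00 yaw 0.520 Mz -0.005 Fb [-2.4  0.5] stud [([-56.0, -61.0], -132.3), ([-33.0, -77.0], -112.9), ([-26.0, 78.0], 108.2)]
t 12.25 yaw 0.470 Mz -0.022 Fb [-3.2  0.1] stud [([-57.0, -62.0], -132.8), ([-35.0, -78.0], -114.2), ([-16.0, 81.0], 101.4)]
t 12.50 yaw 0.420 Mz -0.019 Fb [-2.9  0.5] stud [([-59.0, -62.0], -133.7), ([-38.0, -79.0], -115.5), ([-15.0, 82.0], 100.2)]
```

First click: the stud moved 112.3° to 100.2°, and the knob caught at yaw ≈0.59. I expect the catches at 0.38, 0.17 and -0.04, the fourth snap near -0.145, and a fifth catch near -0.25.

```bash
python3 -m creep '{"gripper":[0.03,0.03],"slide":[[0,0,0],[0,0,0]],"yaw":[0.05,0.05]}' >/dev/null; sh q.sh
python3 -m creep '{"gripper":[0.03,0.03],"slide":[[0,0,0],[0,0,0]],"yaw":[0.05,0.05]}' >/dev/null; sh q.sh
python3 -m creep '{"gripper":[0.03,0.03],"slide":[[0,0,0],[0,0,0]],"yaw":[0.05,0.05]}' >/dev/null; sh q.sh
python3 -m creep '{"gripper":[0.03,0.03],"slide":[[0,0,0],[0,0,0]],"yaw":[0.05,0.05]}' >/dev/null; sh q.sh
python3 -m creep '{"gripper":[0.03,0.03],"slide":[[0,0,0],[0,0,0]],"yaw":[0.05,0.05]}' >/dev/null; sh q.sh
python3 -m creep '{"gripper":[0.03,0.03],"slide":[[0,0,0],[0,0,0]],"yaw":[0.05,0.05]}' >/dev/null; sh q.sh
python3 -m creep '{"gripper":[0.03,0.03],"slide":[[0,0,0],[0,0,0]],"yaw":[0.05,0.05]}' >/dev/null; sh q.sh
python3 -m creep '{"gripper":[0.03,0.03],"slide":[[0,0,0],[0,0,0]],"yaw":[0.05,0.05]}' >/dev/null; sh q.sh
```

```text
t 12.75 yaw 0.370 Mz 0.122 Fb [-3.1  0.5] stud [([-61.0, -63.0], -134.0), ([-40.0, -80.0], -116.9), ([-14.0, 82.0], 99.9)]
t 13.00 yaw 0.320 Mz 0.061 Fb [-3.   1.2] stud [([-63.0, -63.0], -135.0), ([-9.0, 82.0], 96.5)]
t 13.25 yaw 0.270 Mz 0.001 Fb [-3.7  0.5] stud [([-3.0, 83.0], 92.0)]
t 13.50 yaw 0.220 Mz -0.014 Fb [-3.1  0.7] stud [([3.0, 83.0], 88.1)]
t 13.75 yaw 0.170 Mz 0.045 Fb [-3.7  0.5] stud [([3.0, 83.0], 88.1)]
t 14.00 yaw 0.120 Mz 0.167 Fb [-3.3  0.6] stud [([6.0, 83.0], 85.7)]
t 14.25 yaw 0.070 Mz -0.093 Fb [-2.6  0.8] stud [([12.0, 82.0], 81.8)]
t 14.50 yaw 0.020 Mz 0.028 Fb [-3.3  0.8] stud [([20.0, 81.0], 76.4)]
```

```bash
python3 -m creep '{"gripper":[0.03,0.03],"slide":[[0,0,0],[0,0,0]],"yaw":[0.05,0.05]}' >/dev/null; sh q.sh
python3 -m creep '{"gripper":[0.03,0.03],"slide":[[0,0,0],[0,0,0]],"yaw":[0.05,0.05]}' >/dev/null; sh q.sh
python3 -m creep '{"gripper":[0.03,0.03],"slide":[[0,0,0],[0,0,0]],"yaw":[0.05,0.05]}' >/dev/null; sh q.sh
python3 -m creep '{"gripper":[0.03,0.03],"slide":[[0,0,0],[0,0,0]],"yaw":[0.02,0.02]}' >/dev/null; sh q.sh
python3 -m creep '{"gripper":[0.03,0.03],"slide":[[0,0,0],[0,0,0]],"yaw":[0,0]}' >/dev/null; sh q.sh
```

```text
t 14.75 yaw -0.030 Mz -0.009 Fb [-3.9  0.8] stud [([20.0, 81.0], 76.1)]
t 15.00 yaw -0.080 Mz 0.144 Fb [-3.3  1.3] stud [([23.0, 80.0], 74.2)]
t 15.25 yaw -0.130 Mz -0.026 Fb [-2.9  1.4] stud [([27.0, 79.0], 71.2)]
t 15.50 yaw -0.150 Mz 0.005 Fb [-2.9  1.2] stud [([28.0, 79.0], 70.2)]
t 15.75 yaw -0.149 Mz 0.036 Fb [-3.6  1.4] stud [([28.0, 79.0], 70.2)]
```

```bash
python3 -m creep '{"gripper":[0.03,0.03,0.03],"slide":[[0,0,0],[0,0,0],[0,0,0]],"yaw":[0.02,0.02,0.02]}' >/dev/null; sh q.sh
python3 -m creep '{"gripper":[0.03,0.03,0.03],"slide":[[0,0,0],[0,0,0],[0,0,0]],"yaw":[0.01,0.01,0.01]}' >/dev/null; sh q.sh
```

```text
t 16.10 yaw -0.169 Mz -0.014 Fb [-3.4  1. ] stud [([36.0, 76.0], 64.9)]
t 16.45 yaw -0.179 Mz -0.011 Fb [-4.6  1.8] stud [([36.0, 76.0], 64.8)]
```

The fourth click has seated: the stud snapped to 64.8° at camera scale, and the knob is running free. Releasing and rising.

```bash
python3 -m creep '{"gripper":[0.038,0.042,0.05,0.06,0.06,0.06,0.06,0.06],"slide":[[0,0,0],[0,0,0],[0,0,0],[0,0,0],[0,0,-0.015],[0,0,-0.04],[0,0,-0.068],[0,0,-0.068]],"yaw":[0,0,0,0,0,0,0,0]}' 15 >/dev/null; sh q.sh
python3 -m creep '{"gripper":[0.05,0.05,0.05,0.05,0.05,0.05,0.05,0.05],"slide":[[0,0,0],[0,0,0],[0,0,0],[0,0,0],[0,0,0],[0,0,0],[0,0,0],[0,0,0]],"yaw":[-0.15,-0.3,-0.45,-0.6,-0.75,-0.9,-1.05,-1.2]}' 15 >/dev/null
python3 -m creep '{"gripper":[0.05,0.05,0.05,0.05],"slide":[[0,0,0],[0,0,0],[0,0,0],[0,0,0]],"yaw":[-0.15,-0.2,-0.2,-0.2]}' 15 >/dev/null; sh q.sh
python3 - <<'E'
from h import *
need(0.6,184,200,1.2228)
o=bot.read_camera("scene")["pixels"]; 
cv2.imwrite("pics/s5.png",cv2.resize(o[140:380,200:460],None,fx=2.5,fy=2.5)[:,:,::-1])
E
```

```text
t 17.30 yaw -0.179 Mz 0.042 Fb [0.5 0.3] stud [([36.0, 76.0], 64.8)]
t 18.55 yaw 1.219 Mz 0.011 Fb [-0.3  0.5] stud [([36.0, 76.0], 64.9)]
t 18.6 p [525.  -37.5 204.1] box [-0.1 -1.3] rot [-3.141  0.     1.22 ] F [ 0.7 -0.6  0.1] Fb [ 0.9 -0.3] M [-0.054 -0.087  0.036] gap 50.3 0.0 j6 0.23
slide [1.853e-01 1.000e-04 4.000e-03] yaw -0.003
```

View pics/s5.png

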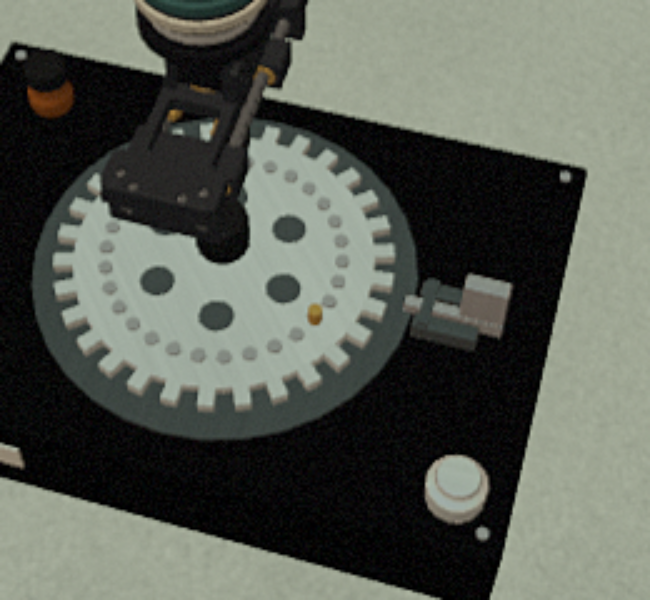

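The stud is at crop (315,315) and the bolt nose at (412,303) faces a gap between teeth. The jar and pot are undisturbed. Going back to the tab.

```bash
python3 -m creep '{"gripper":[0.05,0.05,0.05,0.05,0.05,0.05,0.05,0.05],"slide":[[0.04,0,0],[0.08,0,0],[0.12,0,0],[0.16,0,0],[0.178,0,0],[0.185,0,0],[0.185,0,0],[0.185,0,0]],"yaw":[0,0,0,0,0,0,0,0]}' 15 >/dev/null
python3 - <<'E'
from h import *
need(0.6,184,129.8,1.2228)
E
python3 -m creep '{"gripper":[0.05,0.05,0.05,0.05,0.05,0.05,0.05],"slide":[[0,0,0.015],[0,0,0.035],[0,0,0.055],[0,0,0.068],[0,0,0.073],[0,0,0.074],[0,0,0.074]],"yaw":[0,0,0,0,0,0,0]}' 15 >/dev/null
python3 - <<'E'
from h import *
need(0.6,184,129.8,1.2228)
E
```

```text
t 19.45 p [588.3 135.1 204.4] box [  0.6 182.5] rot [-3.141e+00  1.000e-03  1.220e+00] F [-0.1 -0.6  0.8] Fb [ 0.1 -0.6] M [-0.034 -0.082 -0.068] gap 49.5 0.0 j6 0.54
slide [0.0016 0.     0.0746] yaw -0.003
t 20.15 p [589.2 136.1 131.1] box [  1.1 183.8] rot [ 3.141 -0.     1.221] F [-0.8 -0.3  0.1] Fb [-0.6 -0.6] M [-0.007 -0.082  0.008] gap 50.0 0.0 j6 0.54
slide [ 0.0002 -0.0005  0.0013] yaw -0.002
```

```bash
python3 -m creep '{"gripper":[0.03,0.02,0.015,0.012,0.008,0.006,0.006,0.006],"slide":[[0,0,0],[0,0,0],[0,0,0],[0,0,0],[0,0,0],[0,0,0],[0,0,0],[0,0,0]],"yaw":[0,0,0,0,0,0,0,0]}' 15 >/dev/null; python3 -c "from h import *; st()"
python3 -m creep '{"gripper":[0.006,0.006,0.006,0.006,0.006,0.006],"slide":[[-0.001,0,0],[-0.003,0,0],[-0.005,0,0],[-0.007,0,0],[-0.008,0,0],[-0.008,0,0]],"yaw":[0,0,0,0,0,0]}' >/dev/null; python3 -c "from h import *; st()"
python3 -m creep '{"gripper":[0.006,0.006,0.006,0.006],"slide":[[-0.001,0,0],[-0.002,0,0],[-0.003,0,0],[-0.003,0,0]],"yaw":[0,0,0,0]}' >/dev/null; python3 -c "from h import *; st()"
python3 -m creep '{"gripper":[0.006,0.006,0.006,0.006],"slide":[[-0.001,0,0],[-0.002,0,0],[-0.003,0,0],[-0.003,0,0]],"yaw":[0,0,0,0]}' >/dev/null; python3 -c "from h import *; st()"
```

```text
t 20.95 p [588.8 136.4 130.9] box [  0.6 183.9] rot [-3.141 -0.     1.221] F [-0.6  0.3  2.6] Fb [-0.7  0. ] M [0.043 0.138 0.022] gap 11.9 15.0 j6 0.54
t 21.55 p [586.  128.6 130.9] box [  0.6 175.6] rot [-3.141  0.     1.221] F [-1.2  1.9  4.5] Fb [-1.8  1.3] M [0.39  0.189 0.025] gap 12.3 15.0 j6 0.52
t 21.95 p [585.  125.8 130.9] box [  0.6 172.7] rot [-3.141  0.     1.221] F [-2.7  3.   5.3] Fb [-3.6  1.9] M [0.473 0.361 0.086] gap 11.7 15.0 j6 0.52
t 22.35 p [584.  123.  130.9] box [  0.6 169.7] rot [-3.142 -0.     1.221] F [-2.2  2.8  5.2] Fb [-3.1  1.9] M [0.442 0.339 0.015] gap 11.9 15.0 j6 0.52
```

Travel is now about 8 mm with only friction felt, so the bolt is entering the gap cleanly. Continuing in small steps.

```bash
python3 -m creep '{"gripper":[0.006,0.006,0.006,0.006],"slide":[[-0.001,0,0],[-0.002,0,0],[-0.003,0,0],[-0.003,0,0]],"yaw":[0,0,0,0]}' >/dev/null; python3 -c "from h import *; st()"
python3 -m creep '{"gripper":[0.006,0.006,0.006,0.006],"slide":[[-0.001,0,0],[-0.002,0,0],[-0.003,0,0],[-0.003,0,0]],"yaw":[0,0,0,0]}' >/dev/null; python3 -c "from h import *; st()"
python3 -m creep '{"gripper":[0.006,0.006,0.006],"slide":[[-0.0005,0,0],[-0.001,0,0],[-0.001,0,0]],"yaw":[0,0,0]}' >/dev/null; python3 -c "from h import *; st()"
```

```text
t 22.75 p [582.9 120.2 130.9] box [  0.6 166.7] rot [-3.142  0.     1.221] F [-2.7  3.   4.5] Fb [-3.5  1.9] M [0.451 0.372 0.028] gap 12.0 15.0 j6 0.51
t 23.15 p [581.9 117.4 130.9] box [  0.6 163.7] rot [-3.142  0.     1.221] F [-2.4  3.8  5.5] Fb [-3.5  2.7] M [0.488 0.273 0.01 ] gap 11.8 15.0 j6 0.51
t 23.45 p [581.6 116.5 130.9] box [  0.6 162.8] rot [-3.142 -0.     1.221] F [-3.   3.9  4.8] Fb [-4.2  2.6] M [0.535 0.324 0.028] gap 12.1 15.0 j6 0.51
```

```bash
python3 -m creep '{"gripper":[0.006,0.006,0.006],"slide":[[-0.0005,0,0],[-0.0005,0,0],[-0.0005,0,0]],"yaw":[0,0,0]}' >/dev/null; python3 -c "from h import *; st()"
python3 -m creep '{"gripper":[0.006,0.006,0.006],"slide":[[-0.0005,0,0],[-0.0005,0,0],[-0.0005,0,0]],"yaw":[0,0,0]}' >/dev/null; python3 -c "from h import *; st()"
python3 -m creep '{"gripper":[0.006,0.006,0.006],"slide":[[-0.0004,0,0],[-0.0004,0,0],[-0.0004,0,0]],"yaw":[0,0,0]}' >/dev/null; python3 -c "from h import *; st()"
```

```text
t 23.75 p [581.4 116.1 130.9] box [  0.6 162.3] rot [ 3.142 -0.     1.221] F [-2.2  3.6  5.5] Fb [-3.3  2.7] M [0.505 0.31  0.068] gap 11.8 15.0 j6 0.5
t 24.05 p [581.3 115.6 130.9] box [  0.6 161.8] rot [-3.142 -0.     1.221] F [-3.   3.4  6.5] Fb [-4.   2.2] M [0.497 0.317 0.037] gap 11.9 15.0 j6 0.5
t 24.35 p [581.2 115.3 130.9] box [  0.6 161.5] rot [ 3.142 -0.     1.221] F [-2.1  4.4  5.1] Fb [-3.4  3.4] M [0.58  0.295 0.033] gap 11.8 15.0 j6 0.5
```

```bash
python3 -m creep '{"gripper":[0.006,0.006,0.006],"slide":[[-0.0005,0,0],[-0.0005,0,0],[-0.0005,0,0]],"yaw":[0,0,0]}' >/dev/null; python3 -c "from h import *; st(); st()"
python3 -m creep '{"gripper":[0.006,0.006,0.006],"slide":[[-0.0005,0,0],[-0.0005,0,0],[-0.0005,0,0]],"yaw":[0,0,0]}' >/dev/null; python3 -c "from h import *; st(); st()"
```

```text
t 24.65 p [581.1 115.1 130.9] box [  0.6 161.3] rot [ 3.142e+00 -1.000e-03  1.221e+00] F [-1.6  5.5  5.6] Fb [-3.4  4.6] M [ 0.729  0.284 -0.01 ] gap 12.3 15.0 j6 0.5
t 24.65 p [581.1 115.1 130.9] box [  0.6 161.3] rot [ 3.142e+00 -1.000e-03  1.221e+00] F [-1.6  5.5  5.6] Fb [-3.4  4.6] M [ 0.729  0.284 -0.01 ] gap 12.3 15.0 j6 0.5
t 24.95 p [581.  114.8 130.9] box [  0.7 161. ] rot [ 3.141e+00 -1.000e-03  1.221e+00] F [-1.1  5.6  5.2] Fb [-2.9  4.9] M [0.871 0.307 0.027] gap 12.1 15.0 j6 0.5
t 24.95 p [581.  114.8 130.9] box [  0.7 161. ] rot [ 3.141e+00 -1.000e-03  1.221e+00] F [-1.1  5.6  5.2] Fb [-2.9  4.9] M [0.871 0.307 0.027] gap 12.1 15.0 j6 0.5
```

The buffer is felt at about 3 N over friction, so the bolt is home. Releasing, rising and checking.

```bash
python3 -m creep '{"gripper":[0.015,0.025,0.05,0.05,0.05,0.05,0.05,0.05],"slide":[[0,0,0],[0,0,0],[0,0,0],[0,0,0],[0,0,-0.015],[0,0,-0.04],[0,0,-0.07],[0,0,-0.1]],"yaw":[0,0,0,0,0,0,0,0]}' 15 >/dev/null
python3 -m creep '{"gripper":[0.05,0.05,0.05,0.05,0.05,0.05,0.05,0.05],"slide":[[0,0,-0.04],[0.03,0,-0.06],[0.06,0,-0.08],[0.09,0,-0.1],[0.12,0,-0.1],[0.13,0,-0.1],[0.13,0,-0.1],[0.13,0,-0.1]],"yaw":[0,0,0,0,0,0,0,0]}' 15 >/dev/null; sh q.sh
python3 - <<'E'
from h import *
st()
o=bot.read_camera("scene")["pixels"]; p=bot.read_camera("top")["pixels"]
f=lambda a:cv2.resize(a,(390,360))
cv2.imwrite("pics/e.png",np.hstack([f(o[140:380,200:460]),f(p[110:350,180:440])])[:,:,::-1])
E
```

```text
t 26.55 yaw 1.221 Mz -0.012 Fb [-0.  -0.4] stud [([36.0, 76.0], 64.8)]
t 26.6 p [624.8 235.2 330.2] box [  0.8 289.1] rot [-3.141e+00  1.000e-03  1.220e+00] F [ 0.  -0.7 -0.3] Fb [ 0.3 -0.7] M [-0.038 -0.042  0.01 ] gap 49.8 0.0 j6 0.67
```

View pics/e.png

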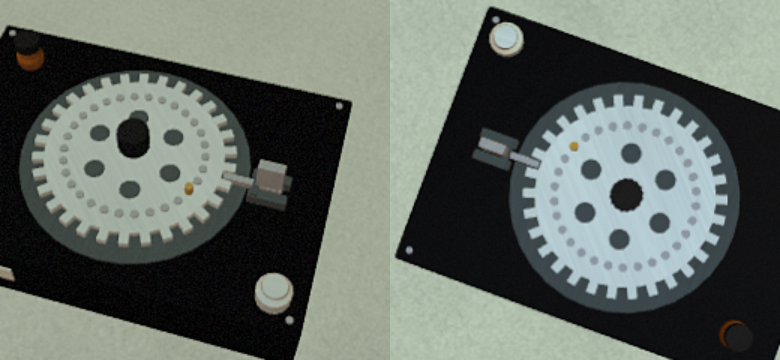

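The bolt is home between two teeth (left panel about (240,180), right panel about (530,160)). The stud is at the goal, (188,189) and (574,146), and the jar and pot are in place. Handing in.

```bash
python3 -c "
from plant import bot
print(bot.hand_in())"
```

```text
the job is handed in; nothing more can be done
None
```

I drew the bolt fully back, turned the wheel four clicks clockwise without passing the fourth, and pushed the bolt gently home to lock it; the gripper has let go, the jar and pot look undisturbed in the last pictures, and the job was handed in at about 27 s (no verdict was returned).

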